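# Load two spare yoke bars into the pedal-operated magazine

### The arm

A 6-joint arm with a two-finger parallel gripper is mounted at the origin on a cart in front of the work surface, level with it; the furniture and walls round the work are solid. World frame = base frame: x ahead of the robot, y to its left, z up, the work surface at z = 0. Lengths are in mm, angles in rad, forces in N, time in s.
With the tool pointing down it reaches from about 250 to 775 mm from the base axis. Payload 4 kg.
Tool frame: the origin (TCP) lies on the mounting face of the last link; the fingertips stand 199 mm ahead of it and the grasp point (between the pads) lies 180 mm ahead of it; z points along the fingers, y is the line along which they close (so a half turn about z gives the same grasp; the last joint's range is limited). The gripper opens to 94 mm and grips with 3 to 60 N. Pads are 16 mm wide; open, the fingers measure 119 mm over their backs; the gripper's body (75 mm by 177 mm) begins 78 mm behind the grasp point.
Start: joints at [-1.212, 0.087, 1.371, -0, 1.684, -0.103], TCP at [245.052, -492.392, 404.706] pointing down, gripper open.
Joint ranges: [-3.1, 3.1], [-0.76, 2.03], [0.27, 2.55], [-1.08, 4.22], [0.17, 2.65], [-2.57, 2.57]. Speed limits (rad/s): [2.79, 2.79, 3.14, 3.14, 3.14, 3.14].

### API

Orientations are given as a unit quaternion [x, y, z, w].
In Python, from cell import telemetry, optics, r, models gives the robot as it stands.
- The arm moves only by the tool move_arm, never from a script. Its argument "moves" is one flat list of numbers, 5 for each row, row after row: the closure, from -1 (fully open) to 1 (shut), then the shift along the tool's x, y, z as a fraction of full scale, then the turn about the tool's z as a fraction of full scale. In form: [claw, tx, ty, tz, spin, claw, tx, ty, tz, spin, ...]. A call has 1 to 20 rows; each row is the pose to reach, as a shift and turn from the pose commanded when the call began, along the tool's axes at that moment; what a row does not reach only later rows make up. Full scale, the value 1, is 0.3 m for a shift and 90 degrees for a turn. A row lasts 1/10 s, in which the tool goes at most 50 mm and 8.59 degrees, less where a joint would pass 70% of its speed; a pose out of reach is approached as far as the arm can. A call with a number of a shift or a turn outside -1 to 1 is refused whole. A call with a gripper value outside its range is refused whole. The fingers move at their own pace and stop on an object; the grip force is fixed at half the most. Time passes only in rows, so rows that repeat a pose let the fingers close. It gives the time, the measured TCP pose, the force, the opening and the grip force at its end, in the units of the state.
- telemetry.sense(): the state, without advancing time (a new reading comes with each control period).
- optics.camera(name): name is "side" or "top" or "wrist"; returns (picture, depth): 384x512x3 uint8, blue, green, red; 384x512 float32, mm along the optical axis (not along the pixel's ray), 0 where there is no reading.
- optics.camera_params(name): a dict with "camera_matrix" (3x3 intrinsics, pixels), "world_from_camera" (4x4, takes a point from camera to world coordinates). Camera axes: x right, y down, z forward; pixel columns grow to the right and rows downward; lengths in mm; the calibration is good to about 2 mm. The wrist camera is an equidistant fisheye: a pixel r from the principal point sees the ray r / f radians off the axis. A picture is of the moment at which its call begins: read the wrist's pose just before it. camera_params takes no time and is no camera call; for the wrist camera it gives the pose at the moment of the call.
- r.job_done(): hands the job in; it is judged then, once.
Trained networks look in the newest picture that a camera, given by its name, has taken for a name from the list of things; names that differ only in an ending like _2 or _b are one class to them, and where a whole thing is asked for, a point or a joint stands for the part that bears it (a point fixed in the world has none). Each returns a list of dicts, best first, with "confidence" (0 to 1); they miss things now and then, are a little off and sometimes report something else, mostly with a low value. They report only what shows in the picture. A call takes as long as a camera call. They do not tell look-alikes from the thing itself.
- models.spot_in(camera, query): "bbox" ([left, top, right, bottom] in pixels, round what is visible of it).
- models.cut_out(camera, query): "mask" (384x512 bool, what is visible of it) and "bbox" ([left, top, right, bottom] in pixels, round what is visible of it).
- models.place_of(camera, query): "at" ([column, row] in pixels: a listed point, or the origin of a listed thing).
The state is a dict: "time_s": time; "qpos": joint angles; "qd": joint speeds; "joint_efforts": joint torques, N m; "tool_pos": TCP position; "ee_rot": TCP orientation; "contact_force": force on the tool from outside, world axes, zero at the start; "moment": the same for the moment, N m; "grip_width": opening from 0.0 (shut) to 1.0 (fully open); "grasp_force": force on a finger pad.
Only numpy, scipy, OpenCV 4.12 (cv2) and the standard library are available. Lean on these libraries where they do the work, as an engineer would, in place of code of your own. Each camera call takes 0.05 s, during which the arm holds its last target. There are 200 camera calls.

### The job

Load the two spare yoke bars end-down into the magazine, one per pocket, with the tipping chute: slide the magazine by its orange tab right against either stop, press the pedal fully down and hold it until the bar that lies in the chute has dropped in. Then slide the magazine right against its other stop, lay the second bar lengthwise in the chute and tip it in the same way. Let the chute do the dropping (never touch a bar with the fingers while it is on end), let the pedal come back up, and leave the dial gauge where it lies.

Things in the scene. Friction and masses are not known exactly. Their poses are not given: they have to be found in the camera images.
- loader: Fixed bench fixture: grey bed plate, blue uprights. Origin on the bench under the chute's lip, z up, -x to the robot side, +y left. In its frame, mm: plate x -120..170, y -85..85, wing to y 165 for the pedal; uprights at y -80 and 80, x 0..44, 152 high; chute over x 0..160 at y 0; magazine x -57..0; orange tab x -88; pedal pad x -78, y 140; pedal hinge axis along y through x 45, z 55.
- magazine (a joint): Slide of the aluminium magazine along the loader's +y axis, m: 0 at the right stop (left pocket under the chute) to 0.040 at the left stop (right pocket under the chute). It takes about 3 N to slide and stays where it is left. A bar tipped while the magazine is between the stops lands on the divider.
- magazine_tab (a point): Centre of the top of the magazine's upright orange tab, which is 14 mm (loader x) by 16 mm (loader y) and stands free over its upper 70 mm; top 116 mm above the bench. Moves with the magazine. The magazine's front wall leans towards the robot side, its top edge 31 mm behind the tab's centre, 175 mm above the bench.
- pocket_left (a point): Floor centre of the magazine's left pocket (loader +y side), 18 mm above the bench. A pocket measures 26 mm (loader y) by 32 mm (loader x) inside; rear and side walls reach 98 mm above its floor. The two pockets are 40 mm apart along loader y. Moves with the magazine; axes as the loader's.
- pocket_right (a point): Floor centre of the magazine's right pocket (loader -y side), like the left one.
- pedal (a joint): Hinged spring pedal, rad: 0 up, 0.42 fully down at its stop; linked to the chute, which tilts 3 times as far (to about 72 degrees), its mouth down over the magazine and its tail up to 280 mm above the bench. Needs about 5 to 12 N on the pad; springs back when let go.
- pedal_pad (a point): Centre of the top of the black rubber pedal pad, 48 mm (loader x) by 38 mm (loader y). Up, it is 93 mm above the bench and its surface rises 0.22 rad towards the robot side; fully down it is about 40 mm above the bench, 125 mm in front of the hinge axis.
- chute_bed (a point): Centre of the yellow chute's floor, 147 mm above the bench with the pedal up. The chute runs along loader x: floor 20 mm wide, from the open mouth 80 mm in front (-x) of this point to a 20 mm high end wall 76 mm behind it. The sides flare (20 mm apart at the bottom, 35 at the top, 15 high) and are cut away for fingers 36 mm either side of this point. Turns with the chute.
- bar_1: Slim grey square steel yoke bar, 14x130x14 mm, about 0.2 kg; it lies in the chute at the start. Origin at the centre of its underside, y along its length, z up while it lies.
- bar_2: A second bar just like bar_1; it lies on the bench at the right, behind the blue heater. Origin at the centre of its underside, y along its length, z up.
- gauge: Dial gauge, 56x114x19 mm, lying on the bench to the right behind the second bar. Delicate: leave it alone. Origin at the centre of its underside.
There are look-alikes about, which are no part of the job. What is shaped like the bar_2 but red is not meant.

How it is judged:
By the outcome, as a careful person would: the job done as asked, in the order asked, and still so for the second after the job is handed in, with the robot touching nothing.
It also fails if it takes over 72 s, if anything falls off the work surface, if the arm or the gripper's body presses on something with over 40 N, if the wrist force passes 120 N, or if a joint passes its speed limit or range.

## Working session

There is one attempt and no reset: what is moved stays moved. The work goes in short steps, Python scripts to look and compute and a tool call to move; the robot and the scene stay as the last step left them, time stands still between calls to the robot, and variables do not carry over. Pictures are saved under pics/ and viewed, at most 10 in all, crops included, and the job is handed in when it is done.

Besides the shell and the picture viewer there is one more tool, called after ">>>" as name(argument=value, ...) on one line, values as JSON. move_arm: Moves the arm, as the interface text tells. Shift numbers are shares of 0.3 m and turn numbers shares of 90 degrees, none past 1 either way. Its arguments: {"type":"object","properties":{"moves":{"type":"array","items":{"type":"number","minimum":-1,"maximum":1}}},"required":["moves"]}

```bash
ls; mkdir -p pics; python3 - <<'E'
from cell import telemetry, optics, r, models
import cv2, numpy as np
s=telemetry.sense()
print({k:np.round(v,3).tolist() for k,v in s.items()})
for n in ("side","top"):
    im,d=optics.camera(n); cv2.imwrite(f"pics/{n}0.png",im); np.save(f"pics/{n}0.npy",d)
    p=optics.camera_params(n); print(n,np.round(p["camera_matrix"],1).tolist(),np.round(p["world_from_camera"],3).tolist())
    for q in ("magazine_tab","pedal_pad","chute_bed","bar_1","gauge","pocket_left","pocket_right"):
        K=p["camera_matrix"];T=p["world_from_camera"]
        for o in models.place_of(n,q)[:3]:
            u,v=o["at"]; z=d[int(round(v)),int(round(u))]
            w=T@np.r_[np.linalg.inv(K)@[u,v,1]*z,1]
            print(n,q,round(o["confidence"],2),np.round([u,v]),np.round(w[:3]))
a=cv2.imread("pics/side0.png");b=cv2.imread("pics/top0.png")
E
```

```text
pics
{'time_s': 0.0, 'qpos': [-1.212, 0.088, 1.372, -0.0, 1.684, -0.103], 'qd': [-0.0, -0.0, -0.001, -0.002, -0.001, -0.002], 'joint_efforts': [-0.001, -34.018, -30.243, 0.072, 0.033, -0.0], 'tool_pos': [245.006, -492.291, 403.509], 'ee_rot': [0.973, 0.229, -0.0, -0.001], 'contact_force': [-0.235, -0.22, 0.141], 'moment': [-0.028, 0.002, -0.075], 'grasp_force': 0.0, 'grip_width': 1.001}
side [[468.8, 0.0, 256.1], [0.0, 468.8, 197.5], [0.0, 0.0, 1.0]] [[0.973, -0.139, 0.186, 315.222], [-0.232, -0.557, 0.798, -1315.757], [-0.007, -0.819, -0.574, 1065.838], [0.0, 0.0, 0.0, 1.0]]
side magazine_tab 0.68 [211. 166.] [525. 446.  -1.]
side pedal_pad 0.59 [210. 157.] [513. 365.  92.]
side chute_bed 0.68 [251. 156.] [657. 231. 151.]
side bar_1 0.69 [251. 158.] [657. 232. 143.]
side bar_1 0.5 [272. 252.] [ 635. -176.   13.]
side bar_1 0.5 [256. 306.] [ 527. -392.   14.]
side gauge 0.45 [299. 228.] [761. -76.  16.]
side pocket_left 0.9 [225. 186.] [545. 195.  53.]
side pocket_right 0.66 [225. 192.] [543. 195.  26.]
top [[473.8, 0.0, 258.7], [0.0, 473.8, 191.7], [0.0, 0.0, 1.0]] [[0.002, -0.986, 0.165, 386.197], [-1.0, 0.0, 0.016, 15.5], [-0.016, -0.165, -0.986, 1505.508], [0.0, 0.0, 0.0, 1.0]]
top magazine_tab 0.65 [195. 214.] [555. 230.  95.]
top magazine_tab 0.56 [189. 239.] [481. 244. 101.]
top pedal_pad 0.82 [142. 233.] [497. 385.  95.]
top pedal_pad 0.33 [195. 212.] [559. 229.  99.]
top chute_bed 0.58 [191. 176.] [657. 234. 159.]
top bar_1 0.62 [331. 192.] [ 636. -192.   -4.]
top bar_1 0.61 [192. 180.] [646. 232. 160.]
top bar_1 0.5 [392. 224.] [ 533. -381.   10.]
top gauge 0.8 [288. 156.] [752. -54.  22.]
top pocket_left 0.59 [191. 216.] [548. 238. 114.]
top pocket_left 0.33 [193. 238.] [482. 236.  91.]
top pocket_right 0.62 [206. 218.] [546. 201.  63.]
top pocket_right 0.25 [330. 194.] [ 629. -189.   14.]
```

```bash
python3 - <<'E'
import cv2
a=cv2.imread("pics/side0.png");b=cv2.imread("pics/top0.png")
cv2.imwrite("pics/t1.png",cv2.resize(b[90:330,110:430],(800,600),interpolation=cv2.INTER_CUBIC))
cv2.imwrite("pics/s1.png",cv2.resize(a[90:345,140:480],(800,600),interpolation=cv2.INTER_CUBIC))
E
```

```text
(no output)
```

View pics/t1.png

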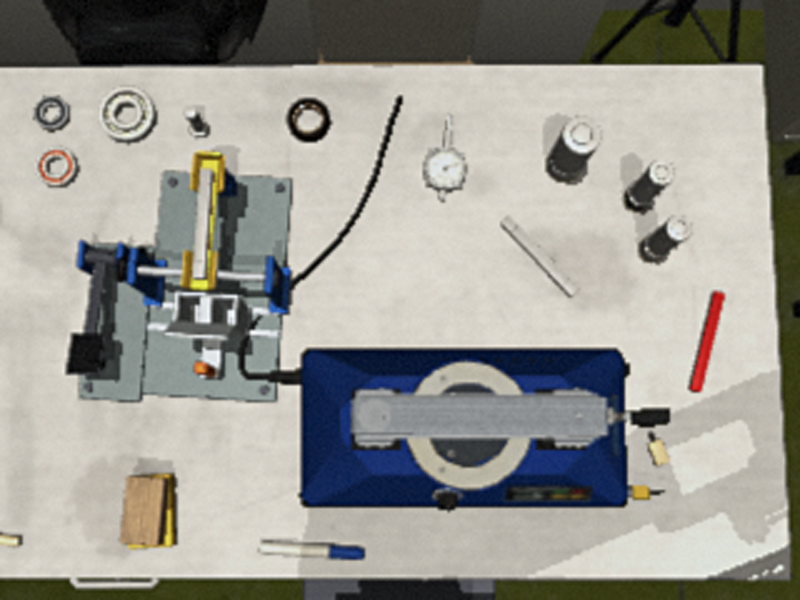

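View pics/s1.png

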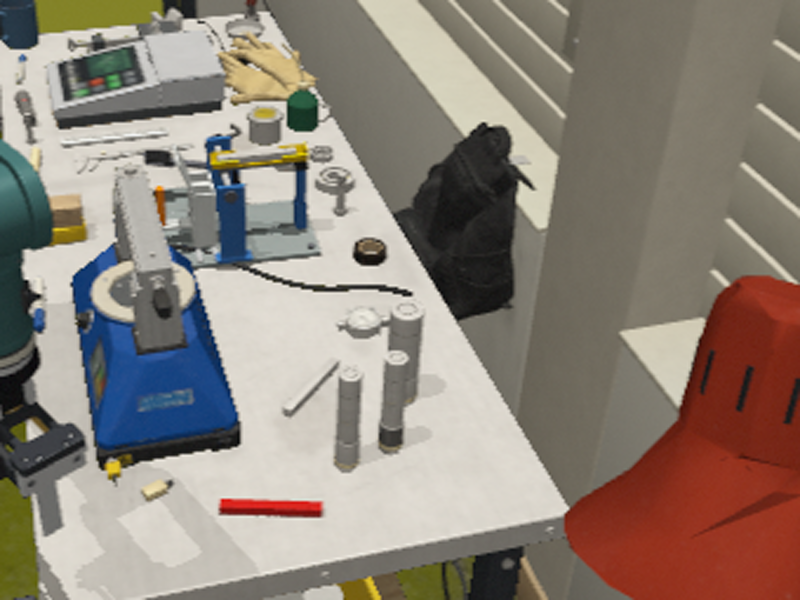

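The top view shows the loader at the left, with the orange tab at full-frame pixel (192,236), the pad at (143,231) and the chute at (192,177). Bar_2 is the grey bar from (312,179) to (339,207), and the red look-alike is at (393,226). In the side view the heater sits between the robot and the bar. Next I'll measure these from depth.

```bash
cat > h.py <<'E'
import cv2, numpy as np
def cloud(d,p):
    v,u=np.mgrid[:384,:512]; K=p["camera_matrix"];T=p["world_from_camera"]
    P=np.stack([(u-K[0,2])/K[0,0]*d,(v-K[1,2])/K[1,1]*d,d],-1)
    return P@T[:3,:3].T+T[:3,3]
E
python3 - <<'E'
from h import *
from cell import optics
p=optics.camera_params("top"); d=np.load("pics/top0.npy"); W=cloud(d,p); im=cv2.imread("pics/top0.png")
hsv=cv2.cvtColor(im,cv2.COLOR_BGR2HSV).astype(int); h,s,v=hsv[...,0],hsv[...,1],hsv[...,2]
X,Y,Z=W[...,0],W[...,1],W[...,2]
def rep(n,m):
    P=W[m]; 
    if len(P)<3: print(n,len(P));return
    r=cv2.minAreaRect(P[:,:2].astype(np.float32)); e=np.linalg.eigh(np.cov(P[:,:2].T))[1][:,1]
    print(n,len(P),"mean",P.mean(0).round(1),"med z",np.median(P[:,2]).round(1),"rect c",np.round(r[0],1),np.round(r[1],1),"axis deg",round(np.degrees(np.arctan2(e[1],e[0])),1),"min",P.min(0).round(),"max",P.max(0).round())
L=(Y>100)&(Y<460)&(X>400)&(X<800)
yel=(h>20)&(h<35)&(s>120)&L&(Z>120); rep("yellow",yel)
ora=(h>4)&(h<19)&(s>140)&L&(X<530)&(X>440); rep("orange",ora); rep("orange top",ora&(Z>105))
rep("pad",(v<60)&L&(Z>70)&(Z<115)&(X<540)&(Y>340))
blue=(h>105)&(h<125)&(s>120)&L
for a,b in((100,200),(200,340),(340,460)): rep("blue",blue&(Z>140)&(Y>a)&(Y<b))
rep("bar1",L&(Z>140)&(s<60)&(X>595)&(abs(Y-232)<18))
B=(Y<-100)&(Y>-260)&(X>560)&(X<720)
rep("bar2",B&(Z>8)&(Z<25)&(s<60))
rep("gauge",(Y<0)&(Y>-110)&(X>680)&(X<820)&(Z>8))
H=(Y<60)&(Y>-340)&(X>300)&(X<600)&(Z>30); rep("heater",H); print("heater max z",Z[H].max(), "back edge z>60",X[H&(Z>60)].max(),X[H].max())
rep("pegs",(Y<-190)&(X>600)&(Z>30)&(Y>-400)&(X<800)); 
rep("mag top",L&(X>500)&(X<585)&(abs(Y-225)<70)&(Z>90)&(s<60)&(Z<125))
rep("mag front",L&(X>490)&(X<585)&(abs(Y-225)<70)&(Z>160)&(s<60))
E
```

```text
yellow 294 mean [657.2 234.1 152.5] med z 152.1 rect c [653.2 235. ] [ 38.6 158.6] axis deg 176.1 min [573. 212. 129.] max [732. 259. 172.]
orange 33 mean [484.2 237.8 101.4] med z 111.6 rect c [484.8 239.1] [14.4 11.3] axis deg 72.6 min [479. 232.  55.] max [491. 246. 123.]
orange top 19 mean [485.9 239.7 115.3] med z 115.8 rect c [486. 239.] [ 9.2 14.3] axis deg 88.2 min [481. 232. 108.] max [491. 246. 123.]
pad 207 mean [504.1 380.7  93. ] med z 93.2 rect c [509.8 381.5] [38.8 58.2] axis deg 173.7 min [480. 362.  77.] max [538. 403. 106.]
blue 47 mean [590.8 157.3 150.2] med z 150.2 rect c [589.9 157.2] [ 8.8 40.6] axis deg 176.5 min [570. 152. 141.] max [610. 161. 156.]
blue 59 mean [599.7 317.8 150.7] med z 151.3 rect c [599.9 318. ] [39.5 21.7] axis deg -177.5 min [580. 312. 142.] max [622. 334. 158.]
blue 0
bar1 216 mean [652.3 234.9 160.1] med z 160.5 rect c [664.2 236.6] [140.   29.7] axis deg 177.5 min [596. 215. 142.] max [734. 247. 169.]
bar2 190 mean [ 635.  -171.7   13.4] med z 13.1 rect c [ 624.1 -166.5] [129.3 148.1] axis deg -135.7 min [ 565. -249.    8.] max [ 705. -111.   22.]
gauge 284 mean [751.6 -51.9  16.5] med z 16.7 rect c [764.9 -41.8] [109.9  70.7] axis deg 178.8 min [710. -80.   8.] max [816.  -3.  26.]
heater 7955 mean [412.3 -86.1 298.6] med z 142.1 rect c [ 417.5 -118.2] [194.5 356.8] axis deg 93.0 min [ 320. -297.   30.] max [ 515.   60. 1506.]
heater max z 1505.508130037882 back edge z>60 512.9867663556211 515.263755423217
pegs 688 mean [ 705.7 -263.4  118. ] med z 142.4 rect c [ 713.8 -269.3] [195.1  68.2] axis deg 46.6 min [ 630. -333.   31.] max [ 782. -190.  157.]
mag top 181 mean [558.2 235.6 111.2] med z 114.1 rect c [555.2 236.5] [75.3 38.2] axis deg 84.9 min [533. 198.  90.] max [576. 275. 125.]
mag front 71 mean [519.3 236.6 170.6] med z 171.6 rect c [518.9 238.1] [73.1  9.7] axis deg 86.9 min [514. 202. 161.] max [524. 275. 181.]
```

```bash
python3 - <<'E'
from h import *
from cell import optics
p=optics.camera_params("top"); d=np.load("pics/top0.npy"); W=cloud(d,p); im=cv2.imread("pics/top0.png")
ps=optics.camera_params("side"); ds=np.load("pics/side0.npy"); Ws=cloud(ds,ps)
ok=d>0; X,Y,Z=W[...,0],W[...,1],W[...,2]
m=ok&(Z>6)&(Z<25)&(X>570)&(X<700)&(Y>-240)&(Y<-110)
n,l,st,_=cv2.connectedComponentsWithStats(m.astype(np.uint8))
i=1+np.argmax(st[1:,4]); P=W[l==i]; print("bar2",len(P),P.mean(0),np.degrees(np.arctan2(*np.linalg.eigh(np.cov(P[:,:2].T))[1][::-1,1])),cv2.minAreaRect(P[:,:2].astype(np.float32)))
for nm,D,w in(("top",d,W),("side",ds,Ws)):
    A=w[(D>0)&(w[...,2]>60)&(w[...,2]<220)&(w[...,0]>520)&(w[...,0]<900)&(w[...,1]<0)&(w[...,1]>-420)]
    g=np.zeros((40,45),np.uint8); ij=((A[:,:2]-[520,-420])/10).astype(int); ok2=(ij<[40,45]).all(1); g[ij[ok2,0].clip(0,39),ij[ok2,1].clip(0,44)]=1
    n,l,st,c=cv2.connectedComponentsWithStats(g)
    for k in range(1,n):
        if st[k,4]>3:
            q=A[ok2][l[ij[ok2,0],ij[ok2,1]]==k]; print(nm,"tall",len(q),q.min(0).round(),q.max(0).round())
    t=D[0:0]
H=W[ok&(X>300)&(X<520)&(Y<60)&(Y>-320)&(Z<400)&(Z>20)]; print("heater",H.min(0).round(),H.max(0).round(),np.percentile(H[:,2],[50,90,99]))
b=W[ok&(X>480)&(X<700)&(Y>335)&(Y<460)&(Z>60)&(Z<300)]; 
for x in range(480,700,20):
    q=b[(b[:,0]>=x)&(b[:,0]<x+20)]
    if len(q): print(x,len(q),q[:,1].min().round(),q[:,1].max().round(),"zmax",q[:,2].max().round())
E
```

```text
bar2 197 [ 634.63541748 -173.40805201   13.06569207] -136.95260306982033 ((636.5958251953125, -173.77809143066406), (132.38255310058594, 18.45950698852539), 42.5954475402832)
top tall 167 [ 630. -333.   61.] [ 660. -301.  156.]
top tall 166 [ 697. -315.   62.] [ 727. -284.  156.]
top tall 307 [ 734. -229.   60.] [ 782. -185.  157.]
side tall 278 [ 630. -340.   60.] [ 660. -306.  156.]
side tall 267 [ 696. -324.   60.] [ 727. -287.  152.]
side tall 340 [ 733. -240.   61.] [ 780. -186.  154.]
heater [ 320. -316.   20.] [515.  60. 286.] [138.65707314 270.89633661 276.10337655]
480 90 364.0 406.0 zmax 106.0
500 98 362.0 404.0 zmax 100.0
520 57 363.0 402.0 zmax 96.0
540 37 372.0 389.0 zmax 84.0
560 34 372.0 387.0 zmax 76.0
580 39 336.0 387.0 zmax 151.0
600 41 335.0 406.0 zmax 152.0
620 91 348.0 403.0 zmax 78.0
640 9 350.0 402.0 zmax 76.0
```

```bash
cat >> h.py <<'E'
from scipy.spatial.transform import Rotation as R
def go(x,y,z,yaw):
    "fractions [tx,ty,tz,spin] from the measured pose to grasp-point target x,y,z with tool x at yaw (deg)"
    from cell import telemetry
    s=telemetry.sense(); Rm=R.from_quat(s["ee_rot"]); p=np.array(s["tool_pos"])
    t=Rm.inv().apply(np.array([x,y,z+180])-p)/300; X=Rm.apply([1,0,0]); y0=np.degrees(np.arctan2(X[1],X[0]))
    print("go",np.round(t,4),"spin",round((((y0-yaw)+180)%360-180)/90,4),"| yaw",round(y0,2),"gp",(p-[0,0,180]).round(1),"t",round(s["time_s"],2),"F",np.round(s["contact_force"],1),"w",round(s["grip_width"],3),"q",np.round(s["qpos"],2))
E
echo ok
```

```text
ok
```

>>> move_arm(moves=[-1, 0, 0, -0.43, 0, -1, 0, 0, -0.43, 0, -1, 0, 0, -0.43, 0, -1, 1, -1, -0.43, 0.332, -1, 1, -1, -0.43, 0.332, -1, 1, -1, -0.43, 0.332, -1, 1, -1, -0.43, 0.332, -1, 1, -1, -0.43, 0.332, -1, 1, -1, -0.43, 0.332, -1, 1, -1, -0.43, 0.332, -1, 1, -1, -0.43, 0.332, -1, 1, -1, -0.43, 0.332, -1, 1, -1, -0.43, 0.332, -1, 1, -1, -0.43, 0.332])

```text
time_s: 2.2
tool_pos: [379.9, -89.9, 533.8]
ee_rot: [1.0, -0.029, 0.0, 0.0]
contact_force: [0.4, 0.6, -1.0]
grip_width: 0.997
grasp_force: 0.0
```

```bash
python3 -c "
from h import *
go(484,239.4,150,-3.4)"
```

```text
go [ 0.2823 -1.1167  0.6785] spin 0.0006 | yaw -3.34 gp [379.9 -89.9 353.8] t 2.2 F [ 0.4  0.6 -1. ] w 0.997 q [-0.38 -0.26  1.43 -0.    1.96  1.25]
```

>>> move_arm(moves=[-0.5, 0.28, -1, 0, 0, -0.5, 0.28, -1, 0, 0, -0.5, 0.28, -1, 0, 0, -0.5, 0.28, -1, 0, 0, -0.5, 0.28, -1, 0, 0, -0.5, 0.28, -1, 0, 0, -0.5, 0.28, -1, 0.4, 0, -0.5, 0.28, -1, 0.4, 0, -0.5, 0.28, -1, 0.4, 0, -0.5, 0.28, -1, 0.4, 0])

```text
time_s: 3.2
tool_pos: [482.1, 202.8, 408.4]
ee_rot: [1.0, -0.031, -0.005, 0.002]
contact_force: [0.0, -0.8, 0.1]
grip_width: 0.752
grasp_force: 0.0
```

```bash
python3 - <<'E'
from h import *
from cell import optics,models
go(483.5,239.4,106,-3.4)
im,d=optics.camera("wrist"); cv2.imwrite("pics/w1.png",cv2.resize(im,(768,576)))
print([ (round(o["confidence"],2),np.round(o["at"])) for o in models.place_of("wrist","magazine_tab")])
p=optics.camera_params("wrist"); print(p["camera_matrix"].round(1).tolist(),p["world_from_camera"].round(3).tolist())
E
```

```text
go [ 0.001  -0.1239  0.4076] spin -0.0017 | yaw -3.56 gp [482.1 202.8 228.4] t 3.2 F [ 0.  -0.8  0.1] w 0.752 q [ 0.29  0.03  1.42 -0.    1.7   1.92]
[(0.87, array([218., 192.])), (0.33, array([205.,   3.]))]
[[297.3, 0.0, 255.5], [0.0, 297.3, 194.9], [0.0, 0.0, 1.0]] [[-0.063, -0.964, -0.259, 557.602], [-0.998, 0.06, 0.017, 198.835], [-0.0, 0.259, -0.966, 393.865], [0.0, 0.0, 0.0, 1.0]]
```

View pics/w1.png

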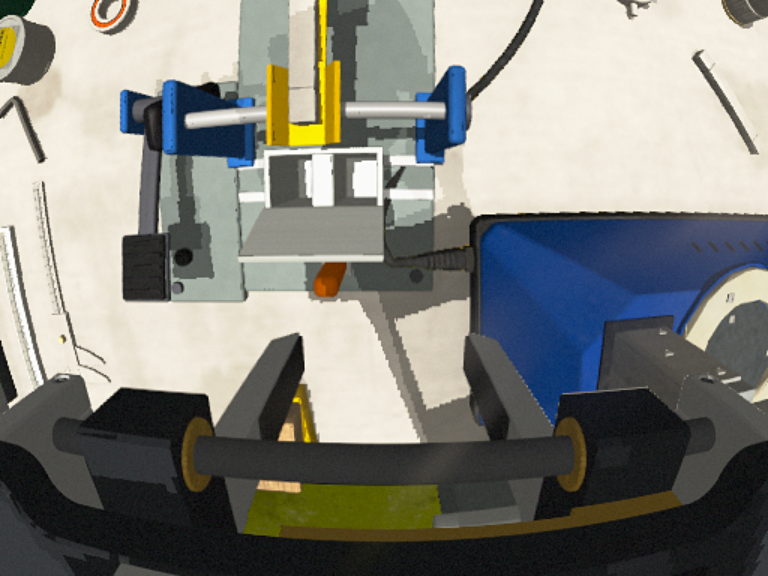

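The wrist view shows the tab at (327,283) in the scaled picture, which puts its top near (488,240). That agrees with the top camera. I'll descend over the tab and grip it.

>>> move_arm(moves=[0.15, 0.01, -0.124, 0, 0, 0.15, 0.01, -0.124, 0, 0, 0.15, 0.01, -0.124, 0.2, 0, 0.15, 0.01, -0.124, 0.2, 0, 0.15, 0.01, -0.124, 0.4, 0, 0.15, 0.01, -0.124, 0.4, 0, 0.15, 0.01, -0.124, 0.4, 0, 1, 0.01, -0.124, 0.4, 0, 1, 0.01, -0.124, 0.4, 0, 1, 0.01, -0.124, 0.4, 0, 1, 0.01, -0.124, 0.4, 0, 1, 0.01, -0.124, 0.4, 0, 1, 0.01, -0.124, 0.4, 0])

```text
time_s: 4.6
tool_pos: [487.5, 241.1, 295.9]
ee_rot: [1.0, -0.03, 0.002, -0.0]
contact_force: [0.5, -1.8, 5.3]
grip_width: 0.165
grasp_force: 30.0
```

```bash
python3 -c "
from h import *
go(484,223,108,-3.4)"
```

```text
go [-0.0083  0.0608  0.0264] spin -0.0004 | yaw -3.43 gp [487.5 241.1 115.9] t 4.6 F [ 0.5 -1.8  5.3] w 0.165 q [ 0.36  0.12  1.55 -0.    1.47  1.99]
```

>>> move_arm(moves=[1, 0, 0.02, 0, 0, 1, 0, 0.04, 0, 0, 1, 0, 0.05, 0, 0, 1, 0, 0.055, 0, 0, 1, 0, 0.06, 0, 0, 1, 0, 0.06, 0, 0])

```text
time_s: 5.2
tool_pos: [486.4, 223.9, 296.0]
ee_rot: [1.0, -0.03, 0.002, -0.002]
contact_force: [1.2, 1.7, 6.4]
grip_width: 0.17
grasp_force: 30.0
```

```bash
python3 -c "
from h import *
go(484,223,108,-3.4)"
```

```text
go [-0.008   0.0035  0.0265] spin -0.0001 | yaw -3.41 gp [486.4 223.9 116. ] t 5.2 F [1.2 1.7 6.4] w 0.17 q [0.33 0.1  1.57 0.   1.46 1.96]
```

>>> move_arm(moves=[1, 0, 0.01, 0, 0, 1, 0, 0.02, 0, 0, 1, 0, 0.025, 0, 0, 1, 0, 0.025, 0, 0])

```text
time_s: 5.6
tool_pos: [486.0, 219.7, 295.9]
ee_rot: [1.0, -0.029, 0.003, -0.008]
contact_force: [2.2, 16.0, 1.4]
grip_width: 0.168
grasp_force: 30.1
```

```bash
python3 -c "
from h import *
go(484,223,108,-3.4)"
```

```text
go [-0.0074 -0.01    0.0264] spin 0.001 | yaw -3.31 gp [486.  219.7 115.9] t 5.6 F [ 2.2 16.   1.4] w 0.168 q [0.31 0.09 1.58 0.01 1.46 1.94]
```

>>> move_arm(moves=[0.2, 0, 0, 0, 0, 0.2, 0, 0, 0, 0, 0.2, 0, 0, 0, 0, 0.2, 0, 0, -0.13, 0, 0.2, 0, 0, -0.26, 0, 0.2, 0, 0, -0.38, 0, 1, 0.008, -0.541, -0.38, -1, 1, 0.008, -0.541, -0.38, -1, 1, 0.008, -0.541, -0.38, -1, 1, 0.008, -0.541, -0.38, -1, 1, 0.008, -0.541, -0.38, -1, 1, 0.008, -0.541, -0.38, -1, 1, 0.008, -0.541, -0.38, -1, 1, 0.008, -0.541, -0.38, -1, 1, 0.008, -0.541, -0.38, -1, 1, 0.008, -0.541, -0.38, -1, 1, 0.008, -0.541, -0.38, -1, 1, 0.008, -0.541, -0.38, -1, 1, 0.008, -0.541, -0.38, -1])

```text
time_s: 7.5
tool_pos: [497.6, 377.4, 407.0]
ee_rot: [0.729, 0.685, -0.001, 0.0]
contact_force: [-0.5, -0.4, -0.3]
grip_width: 0.004
grasp_force: 0.0
```

```bash
python3 - <<'E'
from h import *
from cell import optics,models
go(498,382,120,86.6)
im,d=optics.camera("top"); W=cloud(d,optics.camera_params("top"));hsv=cv2.cvtColor(im,cv2.COLOR_BGR2HSV).astype(int)
m=(hsv[...,0]>4)&(hsv[...,0]<19)&(hsv[...,1]>140)&(abs(W[...,1]-232)<50)&(W[...,0]>440)&(W[...,0]<530)&(W[...,2]>105)
P=W[m];print(len(P),P.mean(0),P.min(0),P.max(0))
E
```

```text
go [0.0159 0.0007 0.3567] spin -0.0015 | yaw 86.46 gp [497.6 377.4 227. ] t 7.5 F [-0.5 -0.4 -0.3] w 0.004 q [ 0.56  0.25  1.17 -0.    1.71  0.62]
21 [484.11633704 224.65666561 115.09759725] [478.42258073 218.26657662 109.58057299] [490.46145641 231.10614767 121.37625906]
```

```bash
python3 - <<'E'
from h import *
from cell import optics
a=cv2.imread("pics/top0.png"); im,d=optics.camera("top"); W=cloud(d,optics.camera_params("top"));s=cv2.cvtColor(im,cv2.COLOR_BGR2HSV)[...,1]
X,Y,Z=W[...,0],W[...,1],W[...,2]
P=W[(abs(Y-225)<70)&(X>490)&(X<585)&(Z>160)&(Z<185)&(s<60)]; print(len(P),P.mean(0),P.min(0),P.max(0))
w,_=optics.camera("wrist")
c=[cv2.resize(q[140:250,130:250],(400,367),interpolation=cv2.INTER_CUBIC) for q in(a,im)]
cv2.imwrite("pics/c1.png",np.hstack(c))
E
```

```text
75 [518.65881306 223.76745718 170.44359613] [513.49999488 186.71032339 160.07308107] [523.94901738 259.68932432 181.12961996]
```

View pics/c1.png

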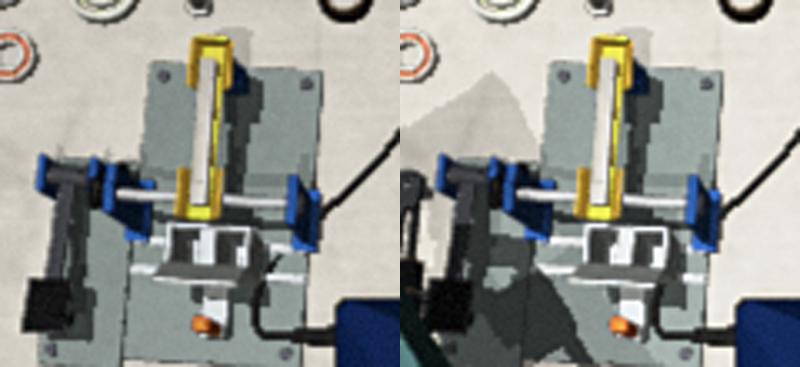

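Comparing the two crops, the magazine moved right: the left pocket at (596,240) now lines up with the chute mouth at (598,205). The 16 N reading also says it's at the stop, so I'll press the pedal.

>>> move_arm(moves=[1, 0.016, 0, 0.15, 0, 1, 0.016, 0, 0.3, 0, 1, 0.016, 0, 0.36, 0, 1, 0.016, 0, 0.39, 0, 1, 0.016, 0, 0.42, 0, 1, 0.016, 0, 0.45, 0, 1, 0.016, 0, 0.48, 0, 1, 0.016, 0, 0.51, 0, 1, 0.016, 0, 0.53, 0, 1, 0.016, 0, 0.55, 0, 1, 0.016, 0, 0.56, 0, 1, 0.016, 0, 0.57, 0, 1, 0.016, 0, 0.57, 0])

```text
time_s: 8.95
tool_pos: [498.1, 382.9, 238.5]
ee_rot: [0.728, 0.686, 0.001, -0.0]
contact_force: [-3.2, 1.1, 7.6]
grip_width: 0.006
grasp_force: 3.9
```

```bash
python3 -c "
from h import *
go(498,382,57,86.6)"
```

```text
go [-0.0031 -0.0001  0.005 ] spin -0.0002 | yaw 86.58 gp [498.1 382.9  58.5] t 8.95 F [-3.2  1.1  7.6] w 0.006 q [0.57 0.34 1.4  0.   1.39 0.62]
```

>>> move_arm(moves=[1, 0, 0, 0.01, 0, 1, 0, 0, 0.015, 0, 1, 0, 0, 0.015, 0, 1, 0, 0, 0.015, 0, 1, 0, 0, 0.015, 0, 1, 0, 0, 0.015, 0, 1, 0, 0, 0.015, 0, 1, 0, 0, 0.015, 0, 1, 0, 0, 0.015, 0, 1, 0, 0, 0.015, 0])

```text
time_s: 9.95
tool_pos: [497.9, 382.9, 238.2]
ee_rot: [0.728, 0.686, 0.002, 0.0]
contact_force: [-8.6, -2.7, 20.9]
grip_width: 0.004
grasp_force: 11.2
```

```bash
python3 - <<'E'
from h import *
from cell import optics,models
go(498,382,57,86.6)
im,d=optics.camera("top"); a,_=optics.camera("side")
cv2.imwrite("pics/c2.png",np.hstack([cv2.resize(im[130:260,120:260],(400,371),interpolation=cv2.INTER_CUBIC),cv2.resize(a[110:220,180:300],(400,371),interpolation=cv2.INTER_CUBIC)]))
E
```

```text
go [-0.003   0.0005  0.004 ] spin -0.0001 | yaw 86.59 gp [497.9 382.9  58.2] t 9.95 F [-8.6 -2.7 20.9] w 0.004 q [0.57 0.34 1.4  0.   1.39 0.62]
```

View pics/c2.png

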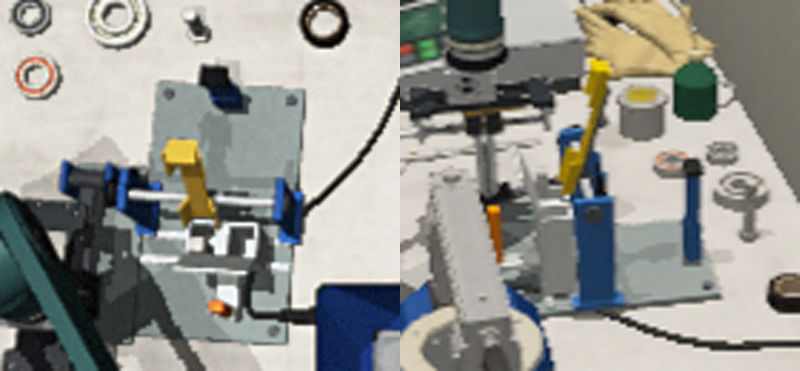

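The chute is fully tilted and empty, and the bar looks to be standing in the left pocket at (200,240). I'll let the pedal up gently.

>>> move_arm(moves=[1, 0, 0, -0.04, 0, 1, 0, 0, -0.08, 0, 1, 0, 0, -0.12, 0, 1, 0, 0, -0.16, 0, 1, 0, 0, -0.2, 0, 1, 0, 0, -0.25, 0, 1, 0, 0, -0.35, 0, 1, 0, 0, -0.5, 0, 1, 0, 0, -0.6, 0, 1, 0, 0, -0.6, 0])

```text
time_s: 11.05
tool_pos: [497.7, 382.6, 418.5]
ee_rot: [0.728, 0.686, 0.004, 0.001]
contact_force: [0.3, 0.1, 0.9]
grip_width: 0.001
grasp_force: 0.0
```

```bash
python3 - <<'E'
from h import *
from cell import optics,models
go(488,222.5,230,-3.4)
im,d=optics.camera("top"); W=cloud(d,optics.camera_params("top")); hsv=cv2.cvtColor(im,cv2.COLOR_BGR2HSV).astype(int)
X,Y,Z=W[...,0],W[...,1],W[...,2]
o=np.array([573.3,238.9]); a=np.radians(-3.4); lx=(X-o[0])*np.cos(a)+(Y-o[1])*np.sin(a); ly=-(X-o[0])*np.sin(a)+(Y-o[1])*np.cos(a)
m=(lx>-42)&(lx<6)&(abs(ly+20)<50)&(hsv[...,1]<90)
P=np.c_[lx[m],ly[m],Z[m]]
q=P[P[:,2]>130]; print("high in magazine",len(q),q.mean(0) if len(q) else "",q.min(0),q.max(0))
print("chute z", np.median(Z[(lx>20)&(lx<140)&(abs(ly)<8)]))
E
```

```text
go [-0.5347 -0.0006  0.0253] spin 0.9999 | yaw 86.59 gp [497.7 382.6 238.5] t 11.05 F [0.3 0.1 0.9] w 0.001 q [0.57 0.26 1.15 0.   1.73 0.62]
high in magazine 56 [-33.84257159  -8.27928961 141.0643654 ] [-41.90502207 -53.82448304 130.51598658] [-21.81324301  17.38739613 152.18413718]
chute z 143.6164876566968
```

>>> move_arm(moves=[0.15, -0.531, -0.004, 0, 1, 0.15, -0.531, -0.004, 0, 1, 0.15, -0.531, -0.004, 0, 1, 0.15, -0.531, -0.004, 0, 1, 0.15, -0.531, -0.004, 0, 1, 0.15, -0.531, -0.004, 0, 1, 0.15, -0.531, -0.004, 0, 1, 0.15, -0.531, -0.004, 0, 1, 0.15, -0.531, -0.004, 0, 1, 0.15, -0.531, -0.004, 0, 1, 0.15, -0.531, -0.004, 0, 1, 0.15, -0.531, -0.004, 0, 1])

```text
time_s: 12.3
tool_pos: [486.7, 223.4, 409.3]
ee_rot: [1.0, -0.03, -0.003, 0.001]
contact_force: [-0.6, -0.0, -0.2]
grip_width: 0.424
grasp_force: 0.0
```

```bash
python3 - <<'E'
from h import *
from cell import optics,models
go(487,223.5,114,-3.4)
im,d=optics.camera("wrist"); cv2.imwrite("pics/w2.png",cv2.resize(im[20:230,60:340],(800,600),interpolation=cv2.INTER_CUBIC))
E
```

```text
go [ 0.003  -0.0011  0.3844] spin -0.0001 | yaw -3.41 gp [486.7 223.4 229.3] t 12.3 F [-0.6 -0.  -0.2] w 0.424 q [0.32 0.06 1.39 0.   1.7  1.95]
```

View pics/w2.png

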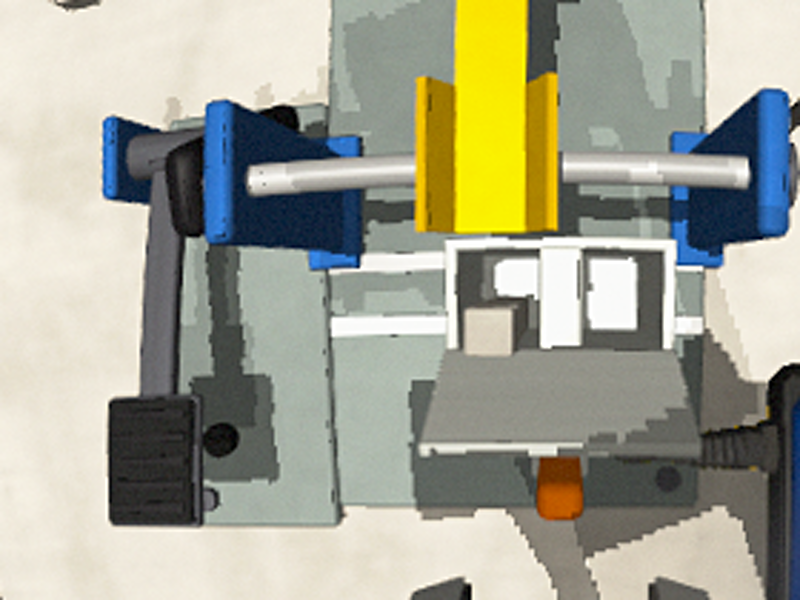

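Bar 1 stands in the left pocket at (488,330), and the tab at (560,487) is centred between the fingers. I'll grip it and slide the magazine to the left stop.

>>> move_arm(moves=[0.15, 0, 0, 0.13, 0, 0.15, 0, 0, 0.26, 0, 0.15, 0, 0, 0.36, 0, 0.15, 0, 0, 0.384, 0, 1, 0, 0, 0.384, 0, 1, 0, 0, 0.384, 0, 1, 0, 0, 0.384, 0, 1, 0, 0, 0.384, 0, 1, 0, -0.01, 0.384, 0, 1, 0, -0.025, 0.384, 0, 1, 0, -0.04, 0.384, 0, 1, 0, -0.055, 0.384, 0, 1, 0, -0.07, 0.384, 0, 1, 0, -0.085, 0.384, 0, 1, 0, -0.1, 0.384, 0, 1, 0, -0.115, 0.384, 0, 1, 0, -0.125, 0.384, 0, 1, 0, -0.133, 0.384, 0, 1, 0, -0.14, 0.384, 0, 1, 0, -0.14, 0.384, 0])

```text
time_s: 14.35
tool_pos: [490.2, 263.8, 299.2]
ee_rot: [1.0, -0.03, 0.002, 0.003]
contact_force: [-0.6, -10.0, 8.7]
grip_width: 0.164
grasp_force: 30.0
```

```bash
python3 -c "
from h import *
go(488,263,114,-3.4)"
```

```text
go [-0.0073  0.003   0.0175] spin -0.0008 | yaw -3.47 gp [490.2 263.8 119.2] t 14.35 F [ -0.6 -10.    8.7] w 0.164 q [ 0.39  0.15  1.52 -0.01  1.48  2.03]
```

>>> move_arm(moves=[1, 0, -0.006, 0, 0, 1, 0, -0.012, 0, 0, 1, 0, -0.012, 0, 0])

```text
time_s: 14.65
tool_pos: [490.5, 265.2, 299.1]
ee_rot: [0.999, -0.031, 0.001, 0.006]
contact_force: [-2.0, -17.8, 10.3]
grip_width: 0.167
grasp_force: 30.1
```

```bash
python3 -c "
from h import *
go(628,-182,200,43)"
```

```text
go [ 0.5505  1.4629 -0.2491] spin -0.5172 | yaw -3.55 gp [490.5 265.2 119.1] t 14.65 F [ -2.  -17.8  10.3] w 0.167 q [ 0.4   0.15  1.51 -0.01  1.48  2.03]
```

>>> move_arm(moves=[0.1, 0, 0, 0, 0, 0.1, 0, 0, 0, 0, 0.1, 0, 0, 0, 0, 0.1, 0, 0, -0.14, 0, 0.1, 0, 0, -0.28, 0, 0.1, 0, 0, -0.42, 0, 0.1, 0, 0, -0.42, 0, 0, 0.376, 1, -0.42, -0.517, 0, 0.376, 1, -0.42, -0.517, 0, 0.376, 1, -0.42, -0.517, 0, 0.376, 1, -0.42, -0.517, 0, 0.376, 1, -0.42, -0.517, 0, 0.376, 1, -0.42, -0.517, 0, 0.376, 1, -0.42, -0.517, 0, 0.376, 1, -0.42, -0.517])

```text
time_s: 16.15
tool_pos: [585.5, -41.3, 420.6]
ee_rot: [0.931, 0.365, -0.001, -0.0]
contact_force: [0.6, -0.1, -0.3]
grip_width: 0.501
grasp_force: 0.0
```

```bash
python3 -c "
from h import *
go(628,-180.3,130,43)"
```

```text
go [-0.2098  0.4368  0.3686] spin -0.0026 | yaw 42.76 gp [585.5 -41.3 240.6] t 16.15 F [ 0.6 -0.1 -0.3] w 0.501 q [-0.17  0.17  1.25 -0.    1.73  0.66]
```

>>> move_arm(moves=[0, -0.21, 0.437, 0, -0.003, 0, -0.21, 0.437, 0, -0.003, 0, -0.21, 0.437, 0, -0.003, 0, -0.21, 0.437, 0.2, -0.003, 0, -0.21, 0.437, 0.2, -0.003, 0, -0.21, 0.437, 0.2, -0.003])

```text
time_s: 16.75
tool_pos: [627.7, -174.4, 358.5]
ee_rot: [0.929, 0.37, -0.003, -0.003]
contact_force: [0.7, 0.2, -0.3]
grip_width: 0.503
grasp_force: 0.0
```

```bash
python3 - <<'E'
from h import *
from cell import optics,models
go(628,-180.3,60,43)
p=optics.camera_params("wrist"); im,d=optics.camera("wrist"); K=p["camera_matrix"];T=p["world_from_camera"]
v,u=np.mgrid[:384,:512]; a=(u-K[0,2])/K[0,0]; b=(v-K[1,2])/K[1,1]; th=np.hypot(a,b); k=np.tan(th)/np.maximum(th,1e-9)
P=np.stack([a*k*d,b*k*d,d],-1)@T[:3,:3].T+T[:3,3]
cs=models.cut_out("wrist","bar_2"); print([(round(c["confidence"],2),c["bbox"]) for c in cs])
for c in cs[:2]:
    m=cv2.erode(c["mask"].astype(np.uint8),np.ones((3,3)))>0; q=P[m]; 
    if len(q)<5: continue
    print("raw",len(q),q.mean(0).round(1)); q=q[(q[:,2]>7)&(q[:,2]<22)]
    if len(q)<5: continue
    e=np.linalg.eigh(np.cov(q[:,:2].T))[1][:,1]; print(len(q),q.mean(0).round(1),np.degrees(np.arctan2(e[1],e[0])).round(2),cv2.minAreaRect(q[:,:2].astype(np.float32)))
cv2.imwrite("pics/w3.png",cv2.resize(im,(768,576)))
E
```

```text
go [-0.0116  0.0183  0.395 ] spin 0.0051 | yaw 43.46 gp [ 627.7 -174.4  178.5] t 16.75 F [ 0.7  0.2 -0.3] w 0.503 q [-0.36  0.33  1.18  0.    1.65  0.45]
[(0.77, [274.0, 324.9, 317.6, 351.9]), (0.6, [260.5, 121.5, 269.6, 234.9]), (0.53, [0.4, 39.5, 14.5, 47.3])]
raw 433 [ 499.5 -368.5   13.5]
333 [ 497.8 -371.6   12.3] 163.95 ((497.19580078125, -373.309326171875), (14.504117965698242, 61.754554748535156), 74.130126953125)
raw 1160 [ 637.9 -173.1   14.8]
1155 [ 637.7 -173.4   13.4] -137.58 ((635.808837890625, -175.00100708007812), (127.17193603515625, 11.85536003112793), 42.46621322631836)
```

View pics/w3.png

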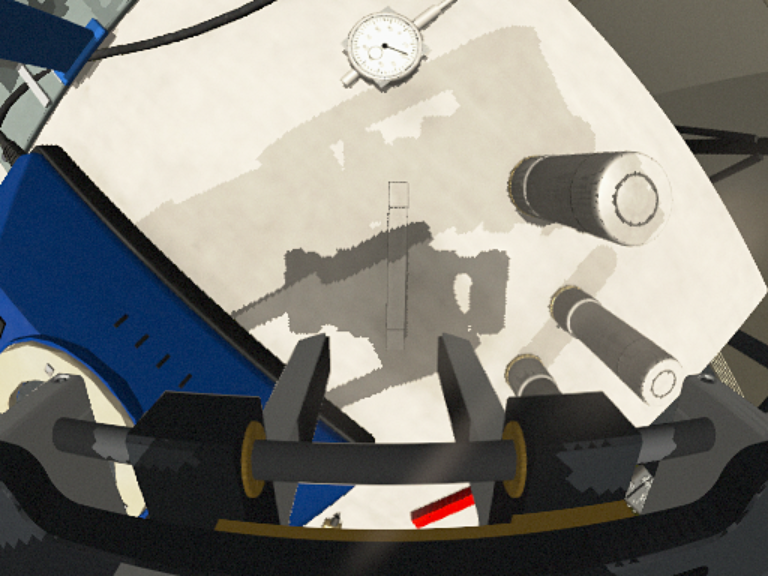

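Bar 2 shows as the grey bar at (397,180)–(397,350), slightly right of the finger centre line. The tall pegs stay clear at the right and the gauge is out of the way at (385,47). Next is a corrected descent.

```bash
python3 -c "
from h import *
go(628.2,-181,23.5,42.6)"
```

```text
go [-0.0161  0.0152  0.5356] spin 0.01 | yaw 43.5 gp [ 628.4 -174.4  184.2] t 16.85 F [-1.  -0.8  0.4] w 0.497 q [-0.36  0.33  1.17  0.    1.65  0.45]
```

>>> move_arm(moves=[0, -0.016, 0.015, 0.15, 0.01, 0, -0.016, 0.015, 0.3, 0.01, 0, -0.016, 0.015, 0.4, 0.01, 0, -0.016, 0.015, 0.45, 0.01, 0, -0.016, 0.015, 0.45, 0.01, 0, -0.016, 0.015, 0.45, 0.01])

```text
time_s: 17.45
tool_pos: [628.7, -182.3, 231.0]
ee_rot: [0.932, 0.363, 0.002, 0.002]
contact_force: [-0.2, 0.4, 0.8]
grip_width: 0.497
grasp_force: 0.0
```

```bash
python3 -c "
from h import *
go(628.2,-181,23.5,42.6)"
```

```text
go [ 0.0014 -0.0047  0.0917] spin -0.0008 | yaw 42.52 gp [ 628.7 -182.3   51. ] t 17.45 F [-0.2  0.4  0.8] w 0.497 q [-0.37  0.4   1.34  0.    1.4   0.46]
```

>>> move_arm(moves=[0, 0.001, -0.004, 0.05, 0, 0, 0.001, -0.004, 0.08, 0, 0, 0.001, -0.004, 0.09, 0, 0, 0.001, -0.004, 0.09, 0, 1, 0.001, -0.004, 0.09, 0, 1, 0.001, -0.004, 0.09, 0, 1, 0.001, -0.004, 0.09, 0, 1, 0.001, -0.004, 0.09, 0, 1, 0.001, -0.004, 0.09, 0, 1, 0.001, -0.004, 0.09, 0])

```text
time_s: 18.45
tool_pos: [627.2, -181.6, 201.3]
ee_rot: [0.932, 0.362, 0.0, 0.0]
contact_force: [-0.1, -0.7, 0.3]
grip_width: 0.146
grasp_force: 30.0
```

```bash
python3 -c "
from h import *
go(628.2,-181,200,42.6)"
```

```text
go [ 0.0037  0.0013 -0.5958] spin -0.0014 | yaw 42.48 gp [ 627.2 -181.6   21.3] t 18.45 F [-0.1 -0.7  0.3] w 0.146 q [-0.37  0.43  1.37 -0.    1.35  0.46]
```

Bar 2 is gripped. I'll lift it while it's clear, and measure the chute from above.

>>> move_arm(moves=[1, 0, 0, -0.05, 0, 1, 0, 0, -0.15, 0, 1, 0, 0, -0.3, 0, 1, 0, 0, -0.45, 0, 1, 0, 0, -0.6, 0, 1, 0, 0, -0.75, 0, 1, 0, 0, -0.75, 0])

```text
time_s: 19.15
tool_pos: [626.8, -181.1, 436.7]
ee_rot: [0.932, 0.362, 0.006, 0.006]
contact_force: [1.4, -0.1, -0.9]
grip_width: 0.143
grasp_force: 30.0
```

```bash
python3 - <<'E'
from h import *
from cell import optics,models
im,d=optics.camera("top"); W=cloud(d,optics.camera_params("top")); hsv=cv2.cvtColor(im,cv2.COLOR_BGR2HSV).astype(int)
X,Y,Z=W[...,0],W[...,1],W[...,2]
y=(hsv[...,0]>18)&(hsv[...,0]<36)&(hsv[...,1]>110)&(X>560)&(X<750)&(abs(Y-235)<40)&(Z>135)
P=W[y]; print(len(P),cv2.minAreaRect(P[:,:2].astype(np.float32)))
c=[]
for x in range(570,745,10):
    q=P[(P[:,0]>=x)&(P[:,0]<x+10)]
    if len(q)>4: print(x,len(q),q[:,1].min().round(1),q[:,1].max().round(1),"mid",((q[:,1].min()+q[:,1].max())/2).round(1),"mean",q[:,1].mean().round(1),"z",np.median(q[:,2]).round(1)); c.append((q[:,0].mean(),(q[:,1].min()+q[:,1].max())/4+q[:,1].mean()/2))
f=np.polyfit(*np.array(c).T,1); print("axis deg",np.degrees(np.arctan(f[0])),"y at 645",np.polyval(f,645))
print("x ext",P[:,0].min(),P[:,0].max())
go(643,235,246,-3.4)
E
```

```text
560 ((653.9761962890625, 234.8896026611328), (38.47652816772461, 159.36077880859375), 86.39180755615234)
570 29 221.2 258.2 mid 239.7 mean 239.7 z 152.5
580 48 220.8 258.3 mid 239.5 mean 240.5 z 148.4
590 42 220.1 255.2 mid 237.7 mean 239.9 z 149.1
600 46 220.7 257.0 mid 238.9 mean 240.0 z 150.3
610 38 218.2 256.6 mid 237.4 mean 239.4 z 148.9
620 23 227.0 244.9 mid 235.9 mean 235.0 z 147.0
630 23 226.9 245.1 mid 236.0 mean 236.1 z 146.1
640 25 226.4 245.2 mid 235.8 mean 235.7 z 145.8
650 22 224.0 245.0 mid 234.5 mean 233.5 z 147.6
660 23 224.5 242.7 mid 233.6 mean 233.5 z 145.4
670 24 224.5 242.6 mid 233.6 mean 233.6 z 147.3
680 24 217.4 243.2 mid 230.3 mean 232.3 z 147.8
690 43 214.3 249.9 mid 232.1 mean 234.2 z 148.6
700 43 214.3 251.0 mid 232.7 mean 233.2 z 149.6
710 43 212.2 247.6 mid 229.9 mean 231.7 z 150.0
720 41 212.0 247.5 mid 229.7 mean 231.2 z 149.2
730 23 212.8 246.0 mid 229.4 mean 230.2 z 156.3
axis deg -3.7872882155089482 y at 645 235.53402653009994
x ext 573.4407610707361 734.5172502163429
go [ 0.9767 -0.9868  0.016 ] spin 0.5099 | yaw 42.49 gp [ 626.8 -181.2  252.2] t 19.2 F [-0.2  0.2 -2. ] w 0.142 q [-0.37  0.31  1.05  0.    1.77  0.46]
```

>>> move_arm(moves=[1, 0.1, -0.1, 0, 0.06, 1, 0.977, -0.987, 0, 0.512, 1, 0.977, -0.987, 0, 0.512, 1, 0.977, -0.987, 0, 0.512, 1, 0.977, -0.987, 0, 0.512, 1, 0.977, -0.987, 0, 0.512, 1, 0.977, -0.987, 0, 0.512, 1, 0.977, -0.987, 0, 0.512, 1, 0.977, -0.987, 0, 0.512, 1, 0.977, -0.987, 0, 0.512, 1, 0.977, -0.987, 0, 0.512, 1, 0.977, -0.987, 0, 0.512])

```text
time_s: 20.4
tool_pos: [643.4, 233.9, 424.5]
ee_rot: [0.999, -0.032, -0.001, 0.001]
contact_force: [0.2, 0.0, -3.0]
grip_width: 0.144
grasp_force: 30.0
```

```bash
python3 - <<'E'
from h import *
from cell import optics
go(643,235.6,185,-3.6)
p=optics.camera_params("wrist"); im,d=optics.camera("wrist"); K=p["camera_matrix"];T=p["world_from_camera"]
v,u=np.mgrid[:384,:512]; a=(u-K[0,2])/K[0,0]; b=(v-K[1,2])/K[1,1]; th=np.hypot(a,b); k=np.tan(th)/np.maximum(th,1e-9)
W=np.stack([a*k*d,b*k*d,d],-1)@T[:3,:3].T+T[:3,3]
hsv=cv2.cvtColor(im,cv2.COLOR_BGR2HSV).astype(int); X,Y,Z=W[...,0],W[...,1],W[...,2]
m=(hsv[...,0]>18)&(hsv[...,0]<36)&(hsv[...,1]>110)&(X>560)&(X<750)&(abs(Y-235)<40)&(Z>135)&(Z<175)
P=W[m]; print("yellow",len(P),P.min(0).round(),P.max(0).round())
for x in range(570,745,15):
    q=P[(P[:,0]>=x)&(P[:,0]<x+15)]
    if len(q)>20: print(x,len(q),np.percentile(q[:,1],[1,99]).round(1),"mid",np.percentile(q[:,1],[1,99]).mean().round(1))
m=(Z>215)&(Z<260)&(X>560)&(X<720)&(abs(Y-235)<30)&(hsv[...,1]<60)
P=W[m]; print("bar",len(P)); 
if len(P)>20: print(P.mean(0),P.min(0),P.max(0),cv2.minAreaRect(P[:,:2].astype(np.float32)))
cv2.imwrite("pics/w4.png",cv2.resize(im,(768,576)))
E
```

```text
go [-0.0012 -0.0059  0.1982] spin -0.0008 | yaw -3.67 gp [643.4 233.9 244.5] t 20.4 F [ 0.2  0.  -3. ] w 0.144 q [ 0.27  0.4   0.96 -0.    1.79  1.9 ]
yellow 1663 [574. 209. 145.] [735. 250. 169.]
675 21 [211.7 219.6] mid 215.6
690 389 [211.  249.5] mid 230.2
705 449 [211.  248.4] mid 229.7
720 785 [210.1 247. ] mid 228.6
bar 5069
[662.95830108 232.97768955 238.40800509] [603.41156276 214.64367359 224.51618013] [717.7670833  252.8589499  259.99866341] ((660.3478393554688, 231.49456787109375), (37.5506477355957, 113.5663070678711), 75.36014556884766)
```

View pics/w4.png

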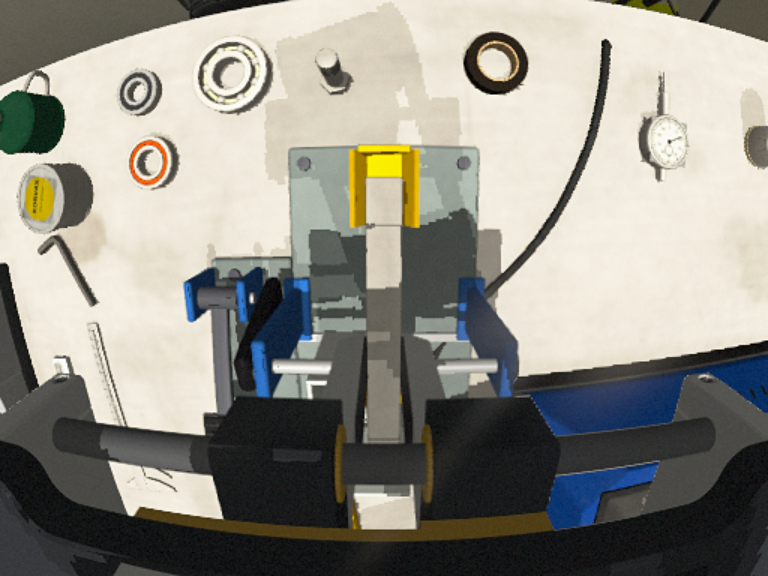

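The held bar (centre line near column 384) lines up with the chute's far end, whose side walls run from 350 to 418. I'll lower it.

```bash
python3 -c "
from h import *
go(643,234.7,180,-3.6)"
```

```text
go [-0.0015 -0.0041  0.2168] spin -0.0012 | yaw -3.71 gp [643.5 233.5 245. ] t 20.45 F [ 0.6 -0.  -0.8] w 0.142 q [ 0.27  0.39  0.96 -0.    1.79  1.9 ]
```

>>> move_arm(moves=[1, -0.001, -0.003, 0.1, 0, 1, -0.001, -0.003, 0.18, 0, 1, -0.001, -0.003, 0.21, 0, 1, -0.001, -0.003, 0.21, 0, 1, -0.001, -0.003, 0.21, 0, 1, -0.001, -0.003, 0.21, 0])

```text
time_s: 21.05
tool_pos: [643.4, 235.6, 365.3]
ee_rot: [0.999, -0.032, 0.002, -0.001]
contact_force: [0.4, -0.3, -1.8]
grip_width: 0.143
grasp_force: 30.0
```

```bash
python3 -c "
from h import *
go(643,234.5,168.5,-3.6)"
```

```text
go [-0.0012  0.0036  0.056 ] spin -0.0003 | yaw -3.63 gp [643.4 235.6 185.3] t 21.05 F [ 0.4 -0.3 -1.8] w 0.143 q [ 0.27  0.4   1.07 -0.    1.67  1.9 ]
```

>>> move_arm(moves=[1, -0.001, 0.002, 0.03, 0, 1, -0.001, 0.002, 0.042, 0, 1, -0.001, 0.002, 0.05, 0, 1, -0.001, 0.002, 0.054, 0, 1, -0.001, 0.002, 0.054, 0, 1, -0.001, 0.002, 0.054, 0])

```text
time_s: 21.65
tool_pos: [642.5, 235.3, 348.2]
ee_rot: [1.0, -0.031, 0.001, -0.0]
contact_force: [-4.2, -0.4, 5.0]
grip_width: 0.143
grasp_force: 30.0
```

```bash
python3 -c "
from h import *
go(643,235,168.5,-3.6)"
```

```text
go [ 0.0017  0.0008 -0.001 ] spin 0.0001 | yaw -3.59 gp [642.5 235.3 168.2] t 21.65 F [-4.2 -0.4  5. ] w 0.143 q [ 0.27  0.4   1.1  -0.    1.64  1.9 ]
```

>>> move_arm(moves=[0.55, 0, 0, 0, 0, 0.55, 0, 0, 0, 0, 0.45, 0, 0, 0, 0, 0.4, 0, 0, 0, 0, 0.4, 0, 0, -0.05, 0, 0.4, 0, 0, -0.12, 0, 0.4, 0, 0, -0.25, 0, 0.4, 0, 0, -0.3, 0, 0.4, 0, 0, -0.3, 0])

```text
time_s: 22.55
tool_pos: [642.6, 235.2, 442.3]
ee_rot: [0.999, -0.031, 0.004, -0.001]
contact_force: [0.1, 0.2, 0.5]
grip_width: 0.301
grasp_force: 0.0
```

```bash
python3 - <<'E'
from h import *
from cell import optics
go(498,382,230,86.6)
im,d=optics.camera("wrist"); a,_=optics.camera("side")
cv2.imwrite("pics/w5.png",np.hstack([cv2.resize(im[80:340,150:360],(400,495)),cv2.resize(a[110:230,190:290],(400,495),interpolation=cv2.INTER_CUBIC)]))
E
```

```text
go [-0.5127 -0.4578  0.1045] spin -1.0023 | yaw -3.61 gp [642.6 235.2 262.3] t 22.55 F [0.1 0.2 0.5] w 0.301 q [ 0.27  0.39  0.93 -0.    1.81  1.9 ]
```

View pics/w5.png

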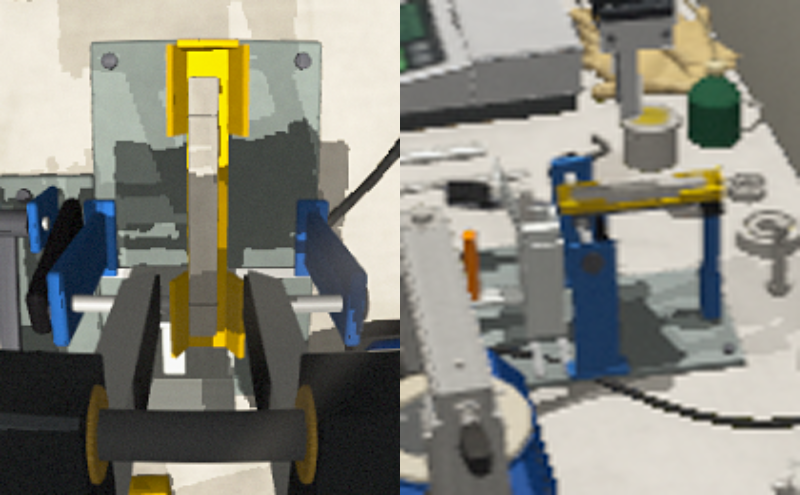

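Bar 2 lies lengthwise on the chute floor, slightly to the left of centre, just as bar 1 did. On to the pedal.

>>> move_arm(moves=[1, -0.513, -0.458, 0, -1, 1, -0.513, -0.458, 0, -1, 1, -0.513, -0.458, 0, -1, 1, -0.513, -0.458, 0, -1, 1, -0.513, -0.458, 0, -1, 1, -0.513, -0.458, 0, -1, 1, -0.513, -0.458, 0, -1, 1, -0.513, -0.458, 0, -1, 1, -0.513, -0.458, 0, -1, 1, -0.513, -0.458, 0, -1, 1, -0.513, -0.458, 0, -1, 1, -0.513, -0.458, 0, -1, 1, -0.513, -0.458, 0, -1])

```text
time_s: 23.95
tool_pos: [497.8, 382.0, 435.0]
ee_rot: [0.73, 0.684, -0.001, -0.0]
contact_force: [0.3, -0.6, -0.1]
grip_width: 0.002
grasp_force: 0.0
```

```bash
python3 - <<'E'
from h import *
from cell import optics
im,d=optics.camera("top"); W=cloud(d,optics.camera_params("top"));s=cv2.cvtColor(im,cv2.COLOR_BGR2HSV)[...,1]
X,Y,Z=W[...,0],W[...,1],W[...,2]
P=W[(abs(Y-255)<70)&(X>490)&(X<560)&(Z>160)&(Z<185)&(s<60)]; print(len(P),P.mean(0).round(1),P.min(0).round(1),P.max(0).round(1))
go(498,382,110,86.6)
E
```

```text
70 [520.8 262.  171.7] [516.3 225.9 161.5] [526.6 299.3 180.2]
go [0.0006 0.0016 0.4848] spin -0.0031 | yaw 86.32 gp [497.8 382.  255.4] t 24.0 F [-0.5  0.   0.2] w 0.003 q [ 0.56  0.26  1.11 -0.    1.77  0.63]
```

>>> move_arm(moves=[1, 0, 0, 0.15, 0, 1, 0, 0, 0.3, 0, 1, 0, 0, 0.42, 0, 1, 0, 0, 0.46, 0, 1, 0, 0, 0.49, 0, 1, 0, 0, 0.52, 0, 1, 0, 0, 0.55, 0, 1, 0, 0, 0.58, 0, 1, 0, 0, 0.61, 0, 1, 0, 0, 0.63, 0, 1, 0, 0, 0.65, 0, 1, 0, 0, 0.66, 0, 1, 0, 0, 0.67, 0, 1, 0, 0, 0.675, 0, 1, 0, 0, 0.675, 0, 1, 0, 0, 0.675, 0, 1, 0, 0, 0.675, 0, 1, 0, 0, 0.675, 0, 1, 0, 0, 0.675, 0, 1, 0, 0, 0.675, 0])

```text
time_s: 26.0
tool_pos: [498.2, 382.7, 238.5]
ee_rot: [0.729, 0.685, 0.002, 0.0]
contact_force: [-5.5, 0.1, 12.6]
grip_width: 0.004
grasp_force: 7.3
```

```bash
python3 - <<'E'
from h import *
from cell import optics
go(498,382,57,86.6)
im,d=optics.camera("top"); W=cloud(d,optics.camera_params("top")); hsv=cv2.cvtColor(im,cv2.COLOR_BGR2HSV).astype(int)
np.save("pics/press2.npy",d); cv2.imwrite("pics/press2.png",im)
E
```

```text
go [-0.0023 -0.0006  0.0049] spin -0.0022 | yaw 86.4 gp [498.2 382.7  58.5] t 26.0 F [-5.5  0.1 12.6] w 0.004 q [0.56 0.34 1.4  0.   1.39 0.63]
```

Same depth as the first press. I'll push a little harder to be sure of the stop, hold, then look.

>>> move_arm(moves=[1, 0, 0, 0.01, 0, 1, 0, 0, 0.01, 0, 1, 0, 0, 0.01, 0, 1, 0, 0, 0.01, 0, 1, 0, 0, 0.01, 0, 1, 0, 0, 0.01, 0, 1, 0, 0, 0.01, 0, 1, 0, 0, 0.01, 0, 1, 0, 0, 0.01, 0, 1, 0, 0, 0.01, 0])

```text
time_s: 27.05
tool_pos: [498.1, 382.7, 238.2]
ee_rot: [0.729, 0.685, 0.003, 0.0]
contact_force: [-9.5, -2.4, 22.7]
grip_width: 0.007
grasp_force: 12.2
```

```bash
python3 - <<'E'
from h import *
from cell import optics
go(498,382,57,86.6)
im,d=optics.camera("top"); a,_=optics.camera("side")
cv2.imwrite("pics/c3.png",np.hstack([cv2.resize(im[130:260,120:260],(400,371),interpolation=cv2.INTER_CUBIC),cv2.resize(a[110:220,180:300],(400,371),interpolation=cv2.INTER_CUBIC)]))
E
```

```text
go [-0.0023 -0.0003  0.0041] spin -0.0022 | yaw 86.4 gp [498.1 382.7  58.2] t 27.05 F [-9.5 -2.4 22.7] w 0.007 q [0.56 0.34 1.4  0.   1.39 0.63]
```

View pics/c3.png

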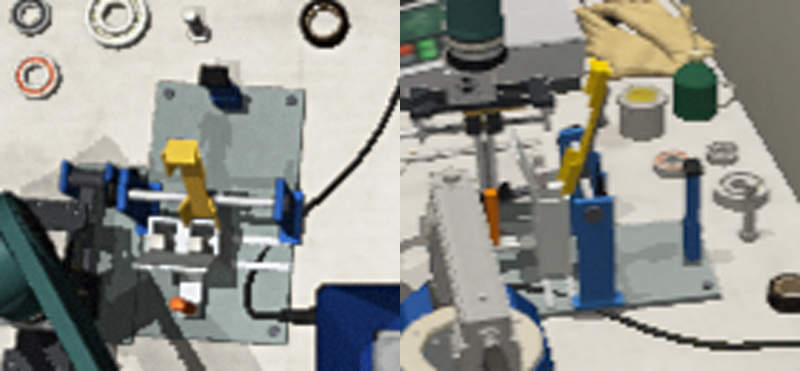

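The chute is tilted and empty, and a bar now shows in each pocket, at (160,242) and (200,242). I'll release the pedal and back away. I'll check with coordinates after that, since this was the last of my 10 pictures.

>>> move_arm(moves=[1, 0, 0, -0.04, 0, 1, 0, 0, -0.08, 0, 1, 0, 0, -0.12, 0, 1, 0, 0, -0.16, 0, 1, 0, 0, -0.2, 0, 1, 0, 0, -0.25, 0, 1, 0, 0, -0.35, 0, 1, 0, 0, -0.5, 0, 1, 0, 0, -0.65, 0, 1, 0, 0, -0.65, 0, 1, 0, 0, -0.65, 0])

```text
time_s: 28.25
tool_pos: [497.5, 381.9, 427.5]
ee_rot: [0.729, 0.685, 0.0, 0.0]
contact_force: [-0.7, 0.1, -0.6]
grip_width: 0.003
grasp_force: 0.0
```

```bash
python3 - <<'E'
from h import *
from cell import optics,models
go(498,382,230,86.6)
im,d=optics.camera("top"); W=cloud(d,optics.camera_params("top")); hsv=cv2.cvtColor(im,cv2.COLOR_BGR2HSV).astype(int)
X,Y,Z=W[...,0],W[...,1],W[...,2]
o=np.array([573.3,238.9]); a=np.radians(-3.5); lx=(X-o[0])*np.cos(a)+(Y-o[1])*np.sin(a); ly=-(X-o[0])*np.sin(a)+(Y-o[1])*np.cos(a)
m=(lx>-36)&(lx<-4)&(Z>138)&(Z<158)&(ly>-30)&(ly<70)
P=np.c_[lx[m],ly[m],Z[m]]
for lo,hi in((-16,20),(20,56)):
    q=P[(P[:,1]>lo)&(P[:,1]<hi)]; print("pocket",lo,len(q),q.mean(0).round(1),q.min(0).round(1),q.max(0).round(1))
print("rows of Z over pockets"); 
for yy in range(-20,64,6): print(yy,[int(np.median(Z[(abs(ly-yy)<3)&(abs(lx-xx)<3)])) if ((abs(ly-yy)<3)&(abs(lx-xx)<3)).any() else -1 for xx in range(-42,6,6)])
print("chute z",np.median(Z[(lx>20)&(lx<140)&(abs(ly)<8)]),"pad z",np.median(Z[(abs(lx+78)<10)&(abs(ly-140)<8)]))
print("gauge",[(o["at"]) for o in models.place_of("top","gauge")][:1])
E
```

```text
go [0.0002 0.0017 0.0585] spin -0.0022 | yaw 86.4 gp [497.5 381.9 247.5] t 28.25 F [-0.7  0.1 -0.6] w 0.003 q [0.56 0.26 1.13 0.   1.75 0.63]
pocket -16 27 [-28.1   1.9 146.5] [-34.5  -4.3 139.8] [-21.2   9.6 153.7]
pocket 20 28 [-27.3  41.2 146.4] [-33.4  33.7 139.1] [-21.1  48.6 150.8]
rows of Z over pockets
-20 [10, 11, 14, 7, 11, 12, 10, 11]
-14 [87, 79, 74, 66, 90, 73, 74, 109]
-8 [76, 64, -1, -1, -1, -1, -1, 114]
-2 [12, 128, 120, 129, -1, -1, -1, 114]
4 [12, 135, 145, 145, -1, 17, 17, 98]
10 [77, 133, 143, 147, -1, 19, 18, 96]
16 [143, 121, 111, 114, 117, 102, 80, 114]
22 [139, 123, 114, 117, 115, 113, 113, 118]
28 [143, 124, 117, 113, 116, 114, 116, 113]
34 [141, 123, 135, 126, -1, -1, 101, 115]
40 [143, 129, 144, 146, -1, -1, 52, 111]
46 [141, 132, 147, 147, -1, 20, 73, 89]
52 [142, 127, -1, -1, 117, 84, 60, 99]
58 [11, 124, 116, 119, 109, 115, 118, 117]
chute z 142.91710370351063 pad z 615.1887307148411
gauge [[289.6, 154.0]]
```

Both bar tops are at about 147 mm (18 + 130 = 148 expected), one per pocket. The chute is back up, the gauge hasn't moved, and the robot is clear.

```bash
python3 -c "
from cell import r
print(r.job_done())"
```

```text
the job is handed in; nothing more can be done
None
```

Both bars were tipped end-down into the magazine, one per pocket; the chute and pedal came back up, the gauge is where it lay, and the job was handed in at about 28 s (no verdict shown).

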